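# Bring the knobbed tasting jar to the front and hold it

### The job

On the nut shop's counter stands a braked carousel of tasting jars: first release its brake by turning the black bar knob beside it clockwise until it clicks over into its free position, and leave it there. Then turn the carousel until the one jar with a knob on its lid stands at the front, in line with the steel tongue of the carousel's foot, and hold it still there for the customer: finish with the gripper still holding that jar's knob. Leave the other things on the counter where they are.

Things in the scene. Friction and masses are not known exactly. Their poses are not given: they have to be found in the camera images.
- brake_grip (a point): grip point of the brake knob, on its upright axis, 84 mm above the counter: a black upright bar 44 mm long, 14 mm wide, standing from 59 to 101 mm above the counter on a low disc; take it across its 14 mm from above. It sits on a grey box (70 x 56, 50 mm high) beside the turntable, 200 mm from the turntable's axis. x runs along the bar and turns with it; z is up
- brake_knob (a joint): brake knob angle, rad, growing CLOCKWISE seen from above: 0 = brake on (as at the start), stop at 1.25. A spring detent resists with up to about 0.2 N m between 0.3 and 0.75; past about 0.85 it pushes the knob on: it clicks into its free position at 1.2 to 1.25 and stays there by itself, the brake shoe clear of the turntable. Let go short of 0.65 it springs back to about 0.3, brake still on
- turntable (a joint): turntable angle, rad, growing ANTICLOCKWISE seen from above, endless; at 0 (or any whole turn, 6.283) the knobbed jar is exactly at the front. Brake on: locked by a rubber shoe. Brake off: turns almost freely (under 0.1 N m) and coasts if pushed and let go
- carousel_base: fixed steel foot of the jar carousel; origin on the turntable's upright axis at counter height. Its -x axis points to the front, where a steel tongue 30 mm wide with a pointed tip lies on the counter and sticks out 55 mm past the turntable's rim. The brake box stands at 110 degrees anticlockwise (seen from above) from its +x axis
- hub (a point): top of the hub post on the turntable's axis, 86 mm up. The wooden disc has 145 mm radius, top 36 mm above the counter, and carries five clear jars with metal lids (66 mm across), clamped 72 degrees apart with their axes 100 mm from the turntable's axis; two are tall (lid tops 133 mm above the counter), three short (110 mm)
- jar_knob: upright round metal knob, 28 mm across and 42 mm tall, on the lid of one of the two tall jars, the only jar that has a knob: this is the wanted jar. Origin at the knob's foot, 133 mm above the counter. The knob swivels freely on its own upright axis; jar and lid are clamped to the turntable and nothing lifts off
- jar_grip (a point): grip point of that jar's knob: on its axis, 26 mm above its foot, 159 mm above the counter (knob top at 175 mm)
- front (a point): fixed point over the front tongue, 100 mm from the turntable's axis and 159 mm above the counter: where jar_grip comes to lie when the knobbed jar is at the front
- scoop: bystander: loose metal seed scoop with a wooden handle, about 165 mm long and 50 mm wide, lying flat; origin under its middle
- cup: bystander: loose paper tasting cup, 60 mm across and 60 mm tall; origin under its centre
- mug: bystander: loose white ceramic mug, 80 mm across, 90 mm tall; origin under its centre
- spare_jar: bystander: loose clear jar with a flat metal lid standing on the counter, 66 mm across, 90 mm tall; origin under its centre
- nutcracker: bystander: loose steel V-shaped nutcracker, 160 mm long, 17 mm tall, lying flat; origin under its middle
- bowl: bystander: loose white ceramic bowl, 100 mm across, 40 mm tall; origin under its centre
- tag_stand: bystander: loose card on a small wooden foot, 70 mm wide, 62 mm tall; origin under its centre

How it is judged (in metres and radians):
On the way, in this order (a step that is already met when the one before it is completed fails the run):
1. the brake knob has been turned past its detent and sits in the free position (value of joint brake_knob above 1 rad), for 0.2 s.
2. the knobbed jar has come to the front (horizontal distance between jar_grip and front below 0.012 m), for 0.2 s.
At the end, for the whole second after the job is handed in: the knobbed jar's axis is within 12 mm (horizontally) of the front point, the turntable is still (under 0.08 rad/s), the gripper's fingers press on that jar's knob with more than 1 N, and the brake knob is still in its free position (over 1.0 rad), so that the gripper alone holds the turntable (horizontal distance between jar_grip and front below 0.012 m and contact force between the fingers and jar_knob above 1 N and value of joint brake_knob above 1 rad and velocity of joint turntable between -0.08 and 0.08 rad/s); the arm keeps its last pose, push and grip.
It fails at once if a loose thing on the counter is moved more than 25 mm or knocked over (distance of any of scoop, cup, mug, spare_jar, nutcracker, bowl, tag_stand from where it was at the start of the episode above 0.025 m or angle between any of scoop, cup, mug, spare_jar, nutcracker, bowl, tag_stand's own z axis and vertical above 0.5 rad).
It also fails if it takes over 51 s, if anything falls off the work surface, if the arm or the gripper's body presses on something with over 40 N, if the wrist force passes 120 N, or if a joint passes its speed limit or range.

### The arm

A 6-joint arm with a two-finger parallel gripper is mounted at the origin on the work surface. World frame = base frame: x ahead of the robot, y to its left, z up, the work surface at z = 0. Lengths are in m, angles in degrees, forces in N, time in s.
With the tool pointing down it reaches from about 0.25 to 0.725 m from the base axis. Payload 9.7 kg.
Tool frame: the origin (TCP) lies at the very end of the fingers, on their centre line; the grasp point (between the pads) lies 19 mm behind it (bot.grip_point_offset is the z of the grasp point in the tool frame, in m); z points along the fingers, x is the direction in which the jaws open and shut, and the axes are right-handed (so a half turn about z gives the same grasp; the last joint's range is limited). The gripper opens to 85 mm and grips with 20 to 120 N. Pads are 22 mm wide; open, the fingers measure 114 mm over their backs; the gripper's body (76 mm by 85 mm) begins 54 mm behind the grasp point. The pads swing forward as they close: fully open they stand 13 mm farther back than shut.
Start: joints at [-72.995, 4.979, 10.078, 95.1, 0, 90], TCP at [0.161, -0.526, 0.231] pointing down, gripper open.
Joint ranges: [-179.16, 179.16], [-48.56, 103.87], [-65.8, 70.77], [-126.05, 130.52], [-82.76, 87.17], [-180, 180]. Speed limits (degrees/s): [127.2, 127.2, 147.25, 180, 180, 180].

### API

Orientations are given as [roll, pitch, yaw] about the fixed x, y, z axes, in that order (R = Rz(yaw) Ry(pitch) Rx(roll)).
In Python, from workcell import get_obs, viewer, job_done, bot gives the robot as it stands.
- The arm moves only by the shell command python3 -m handwheel 'ROWS' [FORCE]. ROWS is JSON, a list of rows, each a list of 5 numbers: the closure, from 0 (fully open) to 1 (shut), then the shift along the world's x, y, z in m, then the turn about the world's z in degrees. A call has 1 to 5 rows; each row is the pose to reach, as a shift and turn from the pose measured when the call began; what a row does not reach only later rows make up. A row lasts 1/10 s, in which the tool goes at most 50 mm and 8.59 degrees, less where a joint would pass 70% of its speed; a pose out of reach is approached as far as the arm can. A call with a gripper value outside its range is refused whole. The fingers move at their own pace and stop on an object; FORCE is the grip in N (left out, the last holds). Time passes only in rows, so rows that repeat a pose let the fingers close. It gives the time, the measured TCP pose, the force and the opening at its end, in the units of the state.
- get_obs(): the state, without advancing time (a new reading comes with each control period).
- viewer.camera(name): name is "scene" or "top"; returns a dict with "color" (384x512x3 uint8, blue, green, red), "K" (3x3 intrinsics, pixels), "origin" and "orientation" of the camera in the world. Camera axes: x right, y down, z forward; pixel columns grow to the right and rows downward; lengths in m; the calibration is good to about 2 mm. A picture is of the moment at which its call begins. There is no depth.
- job_done(): hands the job in, once; it reports no verdict.
The state is a dict: "time": time; "q": joint angles; "qd": joint speeds; "joint_efforts": joint torques, N m; "ee_pos": TCP position; "tcp_rot": TCP orientation; "wrist_force": force on the tool from outside, world axes, zero at the start; "torque": the same for the moment, N m; "opening": finger opening in m.
Only numpy, scipy, OpenCV 4.12 (cv2) and the standard library are available. Lean on these libraries where they do the work, as an engineer would, in place of code of your own. Each camera call takes 0.05 s, during which the arm holds its last target.

## Working session

There is one attempt and no reset: what is moved stays moved. The work goes in short steps, Python scripts to look and compute and a shell command to move; the robot and the scene stay as the last step left them, time stands still between calls to the robot, and variables do not carry over. Pictures are saved under pics/ and viewed, and the job is handed in when it is done.

```bash
mkdir -p pics; cat > h.py <<'E'
import numpy as np,cv2
from workcell import get_obs, viewer, job_done, bot
def cam(n,f=None):
    c=viewer.camera(n)
    if f: cv2.imwrite('pics/'+f,c['color'])
    return c
def Rm(c):
    o=np.array(c['orientation'],float)
    if o.shape==(3,3): return o
    from scipy.spatial.transform import Rotation as R
    return R.from_euler('xyz',o,degrees=True).as_matrix() if o.size==3 else R.from_quat(o).as_matrix()
def px2w(c,u,v,z):
    d=Rm(c)@np.linalg.inv(c['K'])@np.array([u,v,1.]); o=np.array(c['origin'])
    return o+d*(z-o[2])/d[2]
def w2px(c,p):
    q=c['K']@(Rm(c).T@(np.array(p)-np.array(c['origin']))); return q[:2]/q[2]
E
python3 - <<'E'
from h import *
for n in('scene','top'):
    c=cam(n,n+'0.png');print(n,c['K'],c['origin'],c['orientation'])
    cv2.imwrite('pics/'+n+'0b.png',cv2.resize(c['color'],(800,600),interpolation=cv2.INTER_CUBIC))
print(get_obs())
E
```

```text
scene [[357.34482095   0.         257.3416007 ]
 [  0.         357.34482095 191.94522738]
 [  0.           0.           1.        ]] [1.16209101 0.31296281 0.84172264] [-1.33107328e+02 -4.84129220e-02  1.12133499e+02]
top [[365.54541795   0.         259.1041916 ]
 [  0.         365.54541795 187.59128152]
 [  0.           0.           1.        ]] [0.25448061 0.01709931 1.43639083] [-171.36250827   -0.38595198  -89.31254414]
{'time': 0.1, 'q': array([-7.29969995e+01,  5.00632331e+00,  1.00392301e+01,  9.51002328e+01,
        2.94160327e-06,  9.00016834e+01]), 'qd': array([ 0.05106852,  0.02147282,  0.01832262,  0.02204976, -0.02808357,
       -0.01240355]), 'joint_efforts': array([-2.39100937e-04, -5.21561801e+01,  4.65652192e+01,  1.59686554e-02,
       -3.00680858e-05, -6.99898465e-06]), 'ee_pos': array([ 0.16077019, -0.52575707,  0.23067168]), 'tcp_rot': array([-1.79999999e+02,  6.73260201e-02, -7.29986830e+01]), 'wrist_force': array([-0.39706031,  0.00782444, -0.29405791]), 'torque': array([0.0347001 , 0.02927199, 0.01749636]), 'opening': 0.08539199652766198}
```

View pics/scene0b.png

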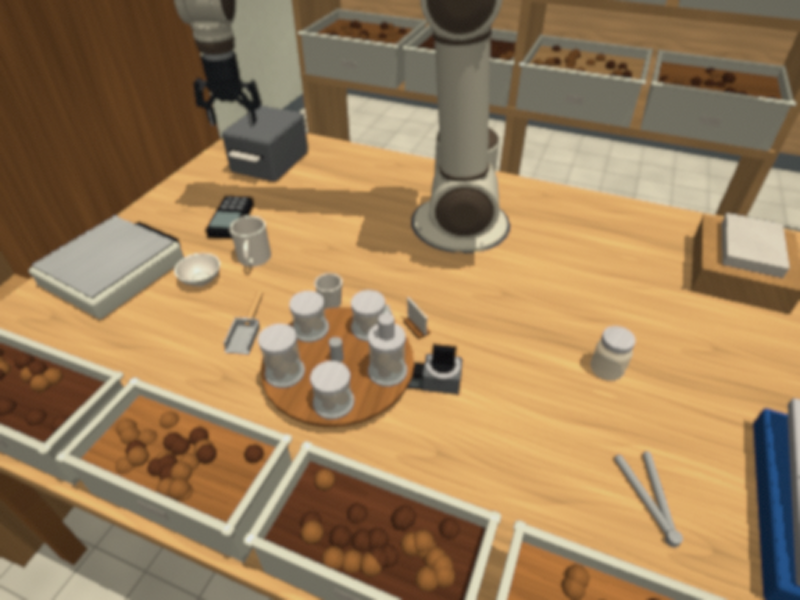

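View pics/top0b.png

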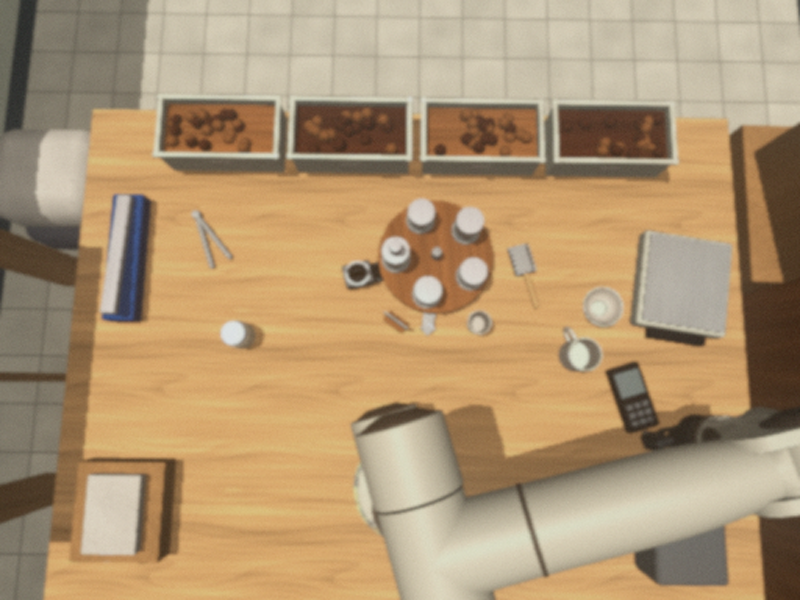

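The top view shows the carousel at about (436,257) of 800x600, with the knobbed jar on its left at (396,250). The brake box is at (360,273) and the tongue at (429,322), towards the robot. I'll enlarge this region.

```bash
python3 - <<'E'
import cv2
a=cv2.imread('pics/top0.png')[120:220,205:355];cv2.imwrite('pics/c1.png',cv2.resize(a,None,fx=5.3,fy=5.3,interpolation=cv2.INTER_CUBIC))
a=cv2.imread('pics/scene0.png')[165:275,135:305];cv2.imwrite('pics/c2.png',cv2.resize(a,None,fx=4.7,fy=4.7,interpolation=cv2.INTER_CUBIC))
E
```

```text
(no output)
```

View pics/c1.png

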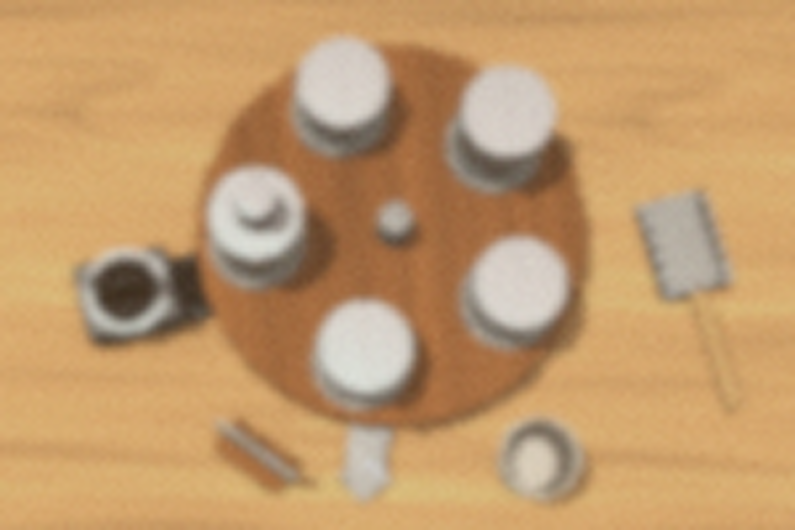

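View pics/c2.png

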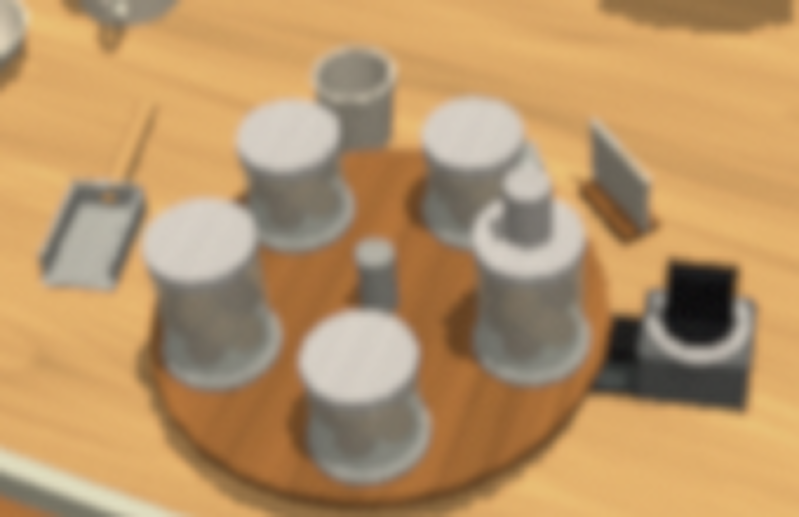

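```bash
cat >> h.py <<'E'
def t(c,u,v,z,f=5.3,o=(205,120)): return px2w(c,u/f+o[0],v/f+o[1],z)
def s(c,u,v,z,f=4.7,o=(135,165)): return px2w(c,u/f+o[0],v/f+o[1],z)
E
python3 - <<'E'
from h import *
np.set_printoptions(precision=4,suppress=True)
T=cam('top');S=cam('scene')
print('hub',t(T,396,213,.086),s(S,376,246,.086))
print('knob',t(T,257,198,.175),s(S,528,180,.175))
print('tip',t(T,368,500,.003)); print('disc',t(T,395,237,.036))
print('bar top',t(T,126,285,.101),s(S,672,264,.101),s(S,737,268,.101))
h=t(T,396,213,.086)[:2];d=t(T,368,500,.003)[:2]-h
a=np.arctan2(d[1],d[0]);print('front deg',np.degrees(a),np.linalg.norm(d), 'front',h+.1*np.array([np.cos(a),np.sin(a)]))
b=a+np.pi+np.radians(110);print('brake',h+.2*np.array([np.cos(b),np.sin(b)]))
k=t(T,257,198,.175)[:2]-h;print('knob ang',np.degrees(np.arctan2(k[1],k[0])),np.linalg.norm(k))
g=T['color'][165:190,215:243];cv2.imwrite('pics/d1.png',cv2.resize(g,None,fx=20,fy=20,interpolation=cv2.INTER_CUBIC))
g=S['color'][215:260,262:302];cv2.imwrite('pics/d2.png',cv2.resize(g,None,fx=13,fy=13,interpolation=cv2.INTER_CUBIC))
E
```

```text
hub [ 0.5655 -0.0662  0.086 ] [ 0.559  -0.0631  0.086 ]
knob [0.554 0.032 0.175] [0.5527 0.0372 0.175 ]
tip [ 0.367  -0.0514  0.003 ]
disc [ 0.5589 -0.0686  0.036 ]
bar top [0.5079 0.1238 0.101 ] [0.5176 0.1136 0.101 ] [0.5061 0.1504 0.101 ]
front deg 175.72330469056806 0.19911843849199995 front [ 0.4658 -0.0588]
brake [0.5113 0.1263]
knob ang 96.68787815416867 0.09892472650374991
```

View pics/d1.png

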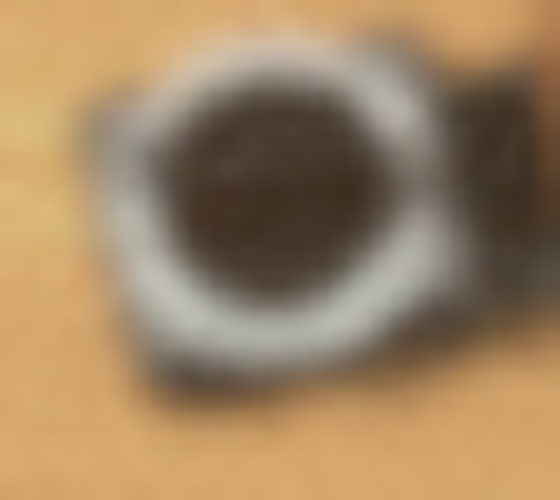

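View pics/d2.png

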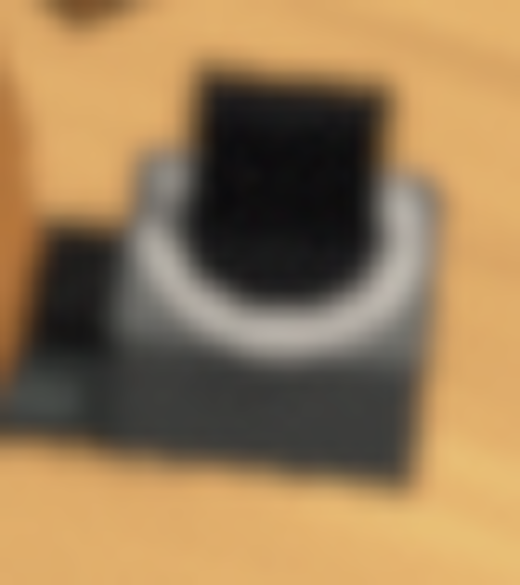

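```bash
python3 - <<'E'
from h import *
T=np.mean([cam('top')['color'].astype(float) for _ in range(4)],0);S=np.mean([cam('scene')['color'].astype(float) for _ in range(4)],0)
np.save('T.npy',T)
def en(g,f,n,hi):
    g=cv2.resize(g,None,fx=f,fy=f,interpolation=cv2.INTER_CUBIC).clip(0,hi)/hi
    return (255*g**.6).astype(np.uint8)
a=en(T[165:190,215:243],16,'',95);b=en(S[215:260,262:302],9,'',70)
h=max(a.shape[0],b.shape[0]);o=np.zeros((h,a.shape[1]+b.shape[1],3),np.uint8);o[:a.shape[0],:a.shape[1]]=a;o[:b.shape[0],a.shape[1]:]=b
print(o.shape);cv2.imwrite('pics/e1.png',o[:,:800]);print(get_obs()['time'])
E
```

```text
(405, 808, 3)
0.6
```

View pics/e1.png

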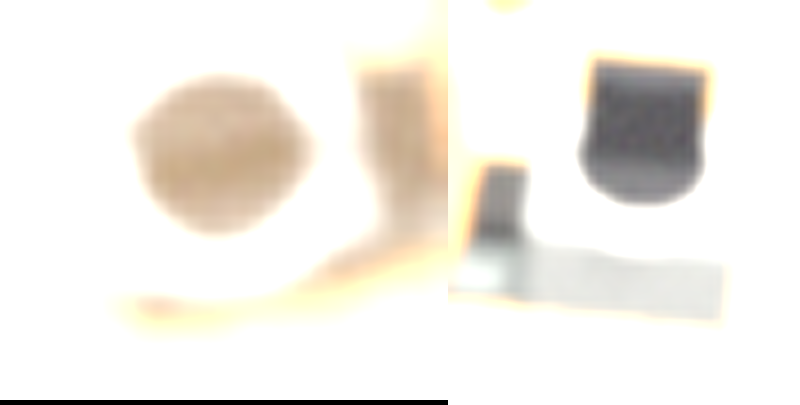

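```bash
python3 - <<'E'
from h import *
T=np.load('T.npy');c=cam('top')
g=T[165:190,215:243].mean(2);print(g.min(),np.round(g[3:17,8:21]).astype(int))
g=cv2.resize(g,None,fx=24,fy=24,interpolation=cv2.INTER_CUBIC);g=((g-g.min())/22).clip(0,1)*255
im=cv2.cvtColor(g.astype(np.uint8),cv2.COLOR_GRAY2BGR);outs=[]
for az in (106,92):
    i2=im.copy();a=np.radians(az);u=np.array([np.cos(a),np.sin(a)]);n=np.array([-u[1],u[0]]);C=np.array([.5095,.125])
    for z,col in((.101,(0,0,255)),(.059,(0,200,0))):
        P=[C+.022*i*u+.007*j*n for i,j in((1,1),(1,-1),(-1,-1),(-1,1))]
        q=np.array([(w2px(c,[*p,z])-[215,165]+.5)*24 for p in P]).astype(int);cv2.polylines(i2,[q],True,col,1)
    outs.append(i2[:420,100:500])
cv2.imwrite('pics/f1.png',np.hstack(outs))
E
```

```text
48.083333333333336 [[179 185 182 174 161 155 156 159 165 168 164 149 129]
 [176 168 146 126 108  98 101 108 122 144 164 167 147]
 [159 131  99  77  68  65  65  69  77 106 147 172 160]
 [127  95  69  61  59  59  58  57  61  76 113 147 154]
 [ 94  70  62  61  60  58  60  59  59  62  81 114 129]
 [ 79  63  59  59  58  59  54  54  51  54  64  90 110]
 [ 86  62  55  54  53  52  50  49  48  49  59  84 106]
 [ 98  62  51  51  49  49  49  49  51  54  65  93 119]
 [112  66  53  51  52  51  53  54  55  61  82 119 148]
 [134  90  63  58  57  58  60  60  65  78 112 153 169]
 [165 127  90  70  64  63  67  70  83 113 152 176 173]
 [186 165 131 102  82  77  82  95 123 155 176 174 153]
 [179 183 169 148 132 126 130 146 166 180 174 146 113]
 [156 168 175 174 171 168 170 175 177 167 140 106  82]]
```

View pics/f1.png

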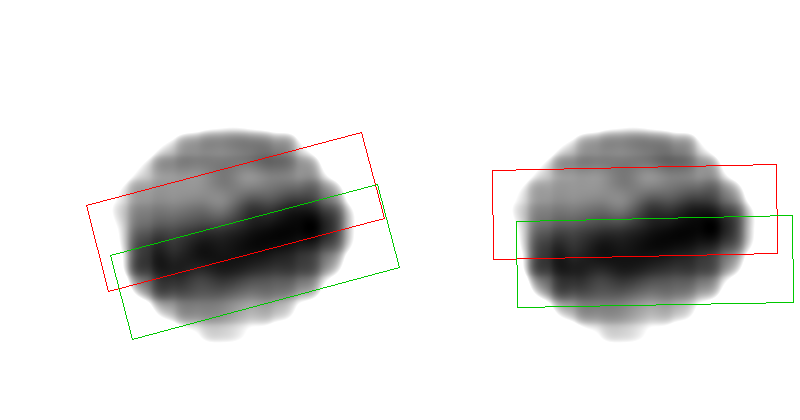

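The dark side face of the bar in the top view and the top edge in the scene view agree: the bar points about 106°, which is radial, and its centre is near (0.512, 0.127). I'll move above it with tool yaw 16°.

```bash
python3 -m handwheel '[[0.45,0.35,0.652,0.02,89],[0.45,0.35,0.652,0.02,89],[0.45,0.35,0.652,0.02,89],[0.45,0.35,0.652,0.02,89],[0.45,0.35,0.652,0.02,89]]' 40
```

```text
time: 1.15
ee_pos: [0.2794, -0.304, 0.2382]
tcp_rot: [180.0, -0.0, -29.7]
wrist_force: [0.2, 0.4, -0.1]
opening: 0.047
```

```bash
python3 -m handwheel '[[0.45,0.233,0.431,0.012,46],[0.45,0.233,0.431,0.012,46],[0.45,0.233,0.431,0.012,46],[0.45,0.233,0.431,0.012,46],[0.45,0.233,0.431,0.012,46]]' && python3 -m handwheel '[[0.45,0.114,0.210,0.0,3],[0.45,0.114,0.210,0.0,3],[0.45,0.114,0.210,0.0,3],[0.45,0.114,0.210,0.0,3],[0.45,0.114,0.210,0.0,3]]'
```

```text
time: 1.65
ee_pos: [0.3982, -0.0838, 0.2447]
tcp_rot: [180.0, -0.1, 13.3]
wrist_force: [1.1, -1.3, -0.1]
opening: 0.047
time: 2.15
ee_pos: [0.5129, 0.1289, 0.2445]
tcp_rot: [180.0, -0.1, 16.4]
wrist_force: [0.4, 0.1, -0.1]
opening: 0.0469
```

```bash
python3 -m handwheel '[[0.45,0,-0.002,-0.05,0],[0.45,0,-0.002,-0.1,0],[0.45,0,-0.002,-0.125,0],[0.45,0,-0.002,-0.125,0]]' && python3 - <<'E'
from h import *
S=cam('scene')['color'];T=cam('top')['color']
a=cv2.resize(S[165:275,245:345],(600,660),interpolation=cv2.INTER_CUBIC)[:600];cv2.imwrite('pics/g1.png',a)
E
```

```text
time: 2.55
ee_pos: [0.5108, 0.1265, 0.1156]
tcp_rot: [180.0, 0.3, 16.4]
wrist_force: [0.8, -0.5, -0.6]
opening: 0.0468
```

View pics/g1.png

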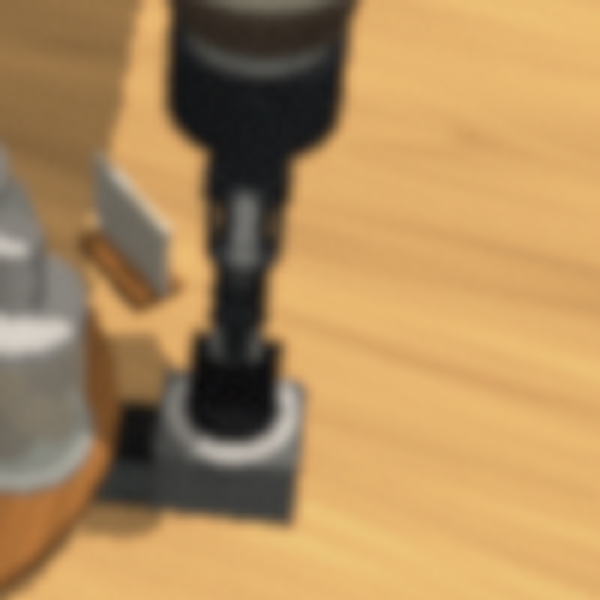

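Seen from the scene camera, the fingers at (240,340) are centred over the bar at (237,380). I'll descend and grip it.

```bash
python3 -m handwheel '[[0.45,0,0,-0.025,0],[0.45,0,0,-0.046,0],[0.45,0,0,-0.046,0],[0.8,0,0,-0.046,0],[1,0,0,-0.046,0]]' 40; python3 -m handwheel '[[1,0,0,0,0],[1,0,0,0,0],[1,0,0,0,0],[1,0,0,0,0]]' 60
```

```text
time: 3.15
ee_pos: [0.5142, 0.1271, 0.0769]
tcp_rot: [180.0, -0.3, 16.4]
wrist_force: [-0.0, 0.3, -1.0]
opening: 0.0187
time: 3.55
ee_pos: [0.5141, 0.1271, 0.0772]
tcp_rot: [180.0, -0.3, 16.3]
wrist_force: [-2.4, -0.5, -0.8]
opening: 0.0129
```

```bash
python3 -m handwheel '[[0.7,0,0,0,0],[0.7,0,0,-0.012,0],[0.7,0,0,-0.012,0],[1,0,0,-0.012,0],[1,0,0,-0.012,0]]' 60; python3 -m handwheel '[[1,0,0,0,0],[1,0,0,0,0],[1,0,0,0,0],[1,0,0,0,0]]' 60
```

```text
time: 4.05
ee_pos: [0.5139, 0.1271, 0.0648]
tcp_rot: [180.0, -0.3, 16.3]
wrist_force: [1.3, 0.5, -4.8]
opening: 0.0133
time: 4.45
ee_pos: [0.5139, 0.127, 0.0648]
tcp_rot: [180.0, -0.3, 16.3]
wrist_force: [0.5, 0.7, -3.5]
opening: 0.0138
```

```bash
python3 -m handwheel '[[1,0,0,0,-6],[1,0,0,0,-12],[1,0,0,0,-18],[1,0,0,0,-24],[1,0,0,0,-24]]' 60; python3 -c "
from h import *;o=get_obs();print(o['torque'],o['q'])"
```

```text
time: 4.95
ee_pos: [0.5135, 0.1269, 0.0648]
tcp_rot: [179.9, -0.2, -7.7]
wrist_force: [-2.5, -0.2, 0.3]
opening: 0.0136
[-0.31067602  0.73601154  0.01192264] [ 13.96323362   1.98002253 -11.49255953  76.33470599  -0.15492219
 111.69768112]
```

```bash
python3 -m handwheel '[[1,0,0,0,-6],[1,0,0,0,-12],[1,0,0,0,-18],[1,0,0,0,-24],[1,0,0,0,-24]]'; python3 -m handwheel '[[1,0,0,0,-6],[1,0,0,0,-12],[1,0,0,0,-18],[1,0,0,0,-22],[1,0,0,0,-22]]'; python3 -c "
from h import *;o=get_obs();print(o['torque'],o['q'])"
```

```text
time: 5.45
ee_pos: [0.5129, 0.127, 0.0648]
tcp_rot: [179.9, -0.2, -31.6]
wrist_force: [-6.5, 1.3, 0.2]
opening: 0.0131
time: 5.95
ee_pos: [0.5124, 0.1274, 0.0648]
tcp_rot: [179.9, -0.1, -53.4]
wrist_force: [-5.3, 2.2, -0.4]
opening: 0.0133
[ 0.43935289  1.05129537 -0.02361465] [ 1.40364121e+01  2.11477858e+00 -1.13534023e+01  7.65872901e+01
 -1.37322400e-01  1.57458818e+02]
```

```bash
python3 -m handwheel '[[1,0,0,0,-3],[1,0,0,0,-3],[0.5,0,0,0,-3],[0.45,0,0,0,-3],[0.45,0,0,0,-3]]'; python3 -m handwheel '[[0.45,0,0,0.05,0],[0.45,0,0,0.1,0],[0.45,0,0,0.14,0],[0.45,0,0,0.16,0],[0.45,0,0,0.16,0]]';python3 -m handwheel '[[0.45,-0.1,0,0,0],[0.45,-0.15,0,0,60],[0.45,-0.15,0,0,60],[0.45,-0.15,0,0,60],[0.45,-0.15,0,0,60]]'; python3 - <<'E'
from h import *
S=np.mean([cam('scene')['color'].astype(float) for _ in range(3)],0);T=np.mean([cam('top')['color'].astype(float) for _ in range(3)],0)
a=cv2.resize(S[165:275,135:305],None,fx=4.7,fy=4.7,interpolation=cv2.INTER_CUBIC).clip(0,255).astype(np.uint8);cv2.imwrite('pics/h1.png',a)
a=cv2.resize(T[120:220,205:355],None,fx=5.3,fy=5.3,interpolation=cv2.INTER_CUBIC).clip(0,255).astype(np.uint8);cv2.imwrite('pics/h2.png',a)
E
```

```text
time: 6.45
ee_pos: [0.5129, 0.1274, 0.0651]
tcp_rot: [179.9, -0.1, -56.3]
wrist_force: [0.1, 0.5, -0.6]
opening: 0.0466
time: 6.95
ee_pos: [0.5142, 0.1277, 0.2289]
tcp_rot: [-179.7, -0.3, -56.3]
wrist_force: [0.0, 0.1, -1.3]
opening: 0.0471
time: 7.45
ee_pos: [0.3631, 0.1277, 0.2286]
tcp_rot: [-179.7, -0.3, -21.5]
wrist_force: [0.5, 0.5, 0.2]
opening: 0.0473
```

View pics/h1.png

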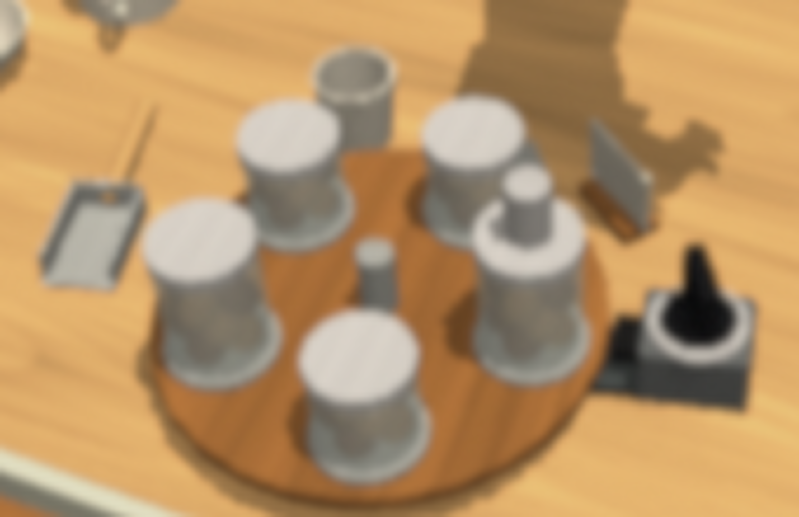

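View pics/h2.png

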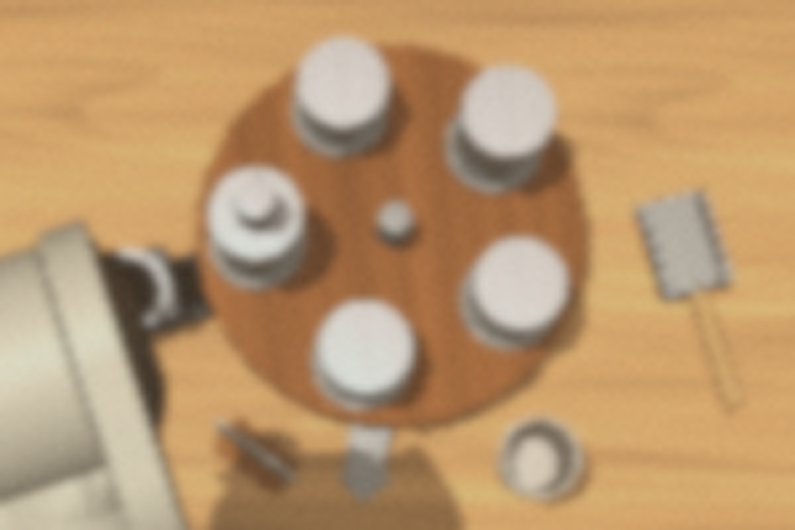

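The bar has turned from 106° to about 35° and stayed there: it is seen end-on at (697,285). No bystander has moved. Next I'll go over the jar knob.

```bash
python3 -m handwheel '[[0.3,0.191,-0.094,0,28.5],[0.3,0.191,-0.094,0,28.5],[0.3,0.191,-0.094,0,28.5],[0.3,0.191,-0.094,0,28.5],[0.3,0.191,-0.094,0,28.5]]';python3 - <<'E'
from h import *
S=cam('scene')['color'];o=get_obs();print(o['ee_pos'],o['tcp_rot'],o['opening'])
a=cv2.resize(S[150:260,215:305],None,fx=5.4,fy=5.4,interpolation=cv2.INTER_CUBIC);cv2.imwrite('pics/i1.png',a)
E
```

```text
time: 8.25
ee_pos: [0.5584, 0.0313, 0.226]
tcp_rot: [-179.8, -0.1, 6.2]
wrist_force: [-1.7, 1.5, -0.6]
opening: 0.06
[0.55873195 0.03117381 0.22572545] [-1.79785192e+02 -7.53414771e-02  6.13454613e+00] 0.059771481809868715
```

View pics/i1.png

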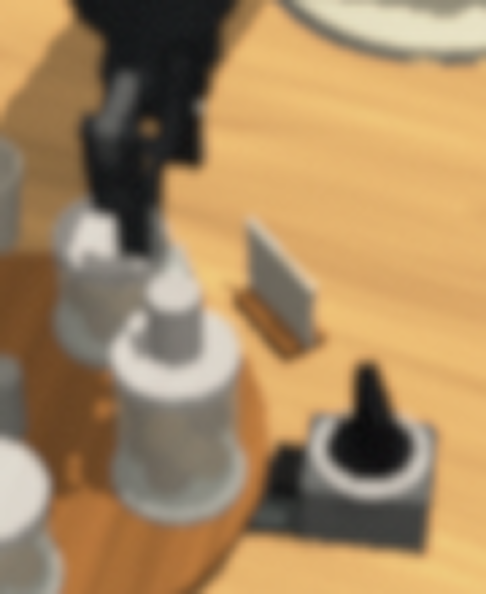

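```bash
python3 - <<'E'
from h import *
c=cam('scene');o=get_obs();p=o['ee_pos'];print(p)
f=lambda q:(w2px(c,q)-[215,150]+.5)*5.4
d=np.array([np.cos(.107),np.sin(.107),0])
for q in (p,p+.03*d,p-.03*d,[p[0],p[1],.175],[.554,.034,.175]): print(f(q))
for cc in ((174,286),): print(px2w(c,cc[0]/5.4+215-.5,cc[1]/5.4+150-.5,.175))
E
```

```text
[0.55700005 0.03218519 0.22619185]
[161.92966986 216.53354775]
[142.26692693 259.14129191]
[180.70014417 175.85928525]
[164.41880833 293.5603661 ]
[170.27689254 290.53134355]
[0.55042653 0.0344382  0.175     ]
```

The projected finger tips match the picture, and the knob comes out at about (0.552, 0.034). I'll descend and grip it.

```bash
python3 -m handwheel '[[0.3,-0.005,0.001,-0.02,0],[0.3,-0.005,0.001,-0.05,0],[0.3,-0.005,0.001,-0.083,0],[0.3,-0.005,0.001,-0.085,0],[0.3,-0.005,0.001,-0.085,0]]';python3 -m handwheel '[[1,0,0,0,0],[1,0,0,0,0],[1,0,0,0,0],[1,0,0,0,0],[1,0,0,0,0]]' 30
```

```text
time: 8.85
ee_pos: [0.5513, 0.0335, 0.1415]
tcp_rot: [-179.8, 0.0, 6.1]
wrist_force: [0.9, -0.3, 0.2]
opening: 0.06
time: 9.35
ee_pos: [0.5522, 0.0337, 0.1438]
tcp_rot: [-179.8, -0.2, 6.1]
wrist_force: [-0.0, 0.5, 7.0]
opening: 0.0275
```

```bash
cat > arc.py <<'E'
from h import *
import sys
H=np.array([float(sys.argv[1]),float(sys.argv[2])]);da=[float(x) for x in sys.argv[3].split(',')]
o=get_obs();p=o['ee_pos'][:2];v=p-H;r=np.linalg.norm(v)
print('r',r,'ang',np.degrees(np.arctan2(v[1],v[0])),'f',o['wrist_force'],'tq',o['torque'])
for d in da:
    a=np.radians(d);w=np.array([v[0]*np.cos(a)-v[1]*np.sin(a),v[0]*np.sin(a)+v[1]*np.cos(a)])-v
    print(d,np.round(w,4))
E
python3 arc.py .5655 -.066 4,8,12,16,20
```

```text
r 0.10056700452862545 ang 97.59296671975838 f [-0.0173131   0.47276498  6.96597123] tq [ 0.18433963  0.13658125 -0.04875131]
4.0 [-0.0069 -0.0012]
8.0 [-0.0137 -0.0028]
12.0 [-0.0204 -0.0049]
16.0 [-0.027  -0.0075]
20.0 [-0.0333 -0.0106]
```

```bash
python3 -m handwheel '[[1,-0.007,-0.001,0,4],[1,-0.014,-0.003,0,8],[1,-0.020,-0.005,0,12],[1,-0.027,-0.0075,0,16],[1,-0.027,-0.0075,0,16]]' 30; python3 arc.py .5655 -.066 5,10,15,20,20
```

```text
time: 9.85
ee_pos: [0.5242, 0.0263, 0.1439]
tcp_rot: [-179.7, -0.1, 22.2]
wrist_force: [-1.8, 3.2, -6.0]
opening: 0.0272
r 0.10107108470786437 ang 114.10541897664451 f [-1.76132422  3.20672258 -6.0224715 ] tq [ 0.52718304  0.33293853 -0.0090629 ]
5.0 [-0.0079 -0.0039]
10.0 [-0.0154 -0.0086]
15.0 [-0.0225 -0.0138]
20.0 [-0.0291 -0.0197]
20.0 [-0.0291 -0.0197]
```

```bash
python3 -m handwheel '[[1,-0.008,-0.004,0,5],[1,-0.0154,-0.0086,0,10],[1,-0.0225,-0.0138,0,15],[1,-0.029,-0.020,0,20],[1,-0.029,-0.020,0,20]]'; python3 arc.py .5655 -.066 5,10,15,20,20
```

```text
time: 10.35
ee_pos: [0.4941, 0.0062, 0.1439]
tcp_rot: [-179.6, -0.1, 42.2]
wrist_force: [-4.5, 4.8, -5.2]
opening: 0.0272
r 0.10155397188741863 ang 134.7022408007135 f [-4.4666803   4.84664394 -5.18907377] tq [ 0.73676357  0.84849641 -0.00499354]
5.0 [-0.006  -0.0065]
10.0 [-0.0114 -0.0135]
15.0 [-0.0162 -0.0209]
20.0 [-0.0204 -0.0288]
20.0 [-0.0204 -0.0288]
```

```bash
python3 -m handwheel '[[1,-0.006,-0.0065,0,5],[1,-0.0115,-0.0135,0,10],[1,-0.017,-0.021,0,15],[1,-0.021,-0.0285,0,20],[1,-0.021,-0.0285,0,20]]'; python3 arc.py .5655 -.066 5,10,15,20,20
```

```text
time: 10.85
ee_pos: [0.473, -0.0231, 0.1439]
tcp_rot: [-179.6, -0.0, 62.2]
wrist_force: [0.6, -0.8, -6.7]
opening: 0.027
r 0.10198206838143088 ang 155.14556572969104 f [ 0.5998823  -0.82835727 -6.68076657] tq [-0.11811867 -0.19323368 -0.015848  ]
5.0 [-0.0034 -0.0082]
10.0 [-0.006  -0.0167]
15.0 [-0.0079 -0.0254]
20.0 [-0.0091 -0.0342]
20.0 [-0.0091 -0.0342]
```

```bash
python3 -m handwheel '[[1,-0.0034,-0.0082,0,5],[1,-0.006,-0.0167,0,10],[1,-0.008,-0.0255,0,15],[1,-0.009,-0.0345,0,20],[1,-0.009,-0.0345,0,20]]'; python3 - <<'E'
from h import *
from scipy.optimize import least_squares
o=get_obs();P=np.array([[.5522,.0337],[.5242,.0263],[.4941,.0062],[.473,-.0231],o['ee_pos'][:2]])
r=least_squares(lambda h:np.r_[np.hypot(*(P-h).T)-.1],[.565,-.066]);H=r.x;print(H,r.fun)
v=P[-1]-H;print(P[-1],'ang',np.degrees(np.arctan2(v[1],v[0])),o['wrist_force'],o['tcp_rot'])
b=np.array([.5128,.1273])-H;print('front from brake',np.degrees(np.arctan2(b[1],b[0]))+70, np.hypot(*b))
S=np.mean([cam('scene')['color'].astype(float) for _ in range(3)],0);T=np.mean([cam('top')['color'].astype(float) for _ in range(3)],0)
cv2.imwrite('pics/j1.png',cv2.resize(S[150:275,135:305],None,fx=4.7,fy=4.7,interpolation=cv2.INTER_CUBIC).clip(0,255).astype(np.uint8))
cv2.imwrite('pics/j2.png',cv2.resize(T[120:220,205:355],None,fx=5.3,fy=5.3,interpolation=cv2.INTER_CUBIC).clip(0,255).astype(np.uint8))
E
```

```text
time: 11.35
ee_pos: [0.4639, -0.0583, 0.1439]
tcp_rot: [-179.6, 0.0, 82.1]
wrist_force: [-1.9, -0.6, -5.8]
opening: 0.0274
[ 0.56358065 -0.06564224] [-8.00286048e-06  2.10518057e-05 -5.56754977e-05  7.34545326e-05
 -3.52545175e-05]
[ 0.46388932 -0.05825375] ang 175.7613473080199 [-1.94907466 -0.5580805  -5.77952534] [-1.79582406e+02  1.46651791e-03  8.20982274e+01]
front from brake 174.74533400399116 0.19951286110812316
```

View pics/j1.png

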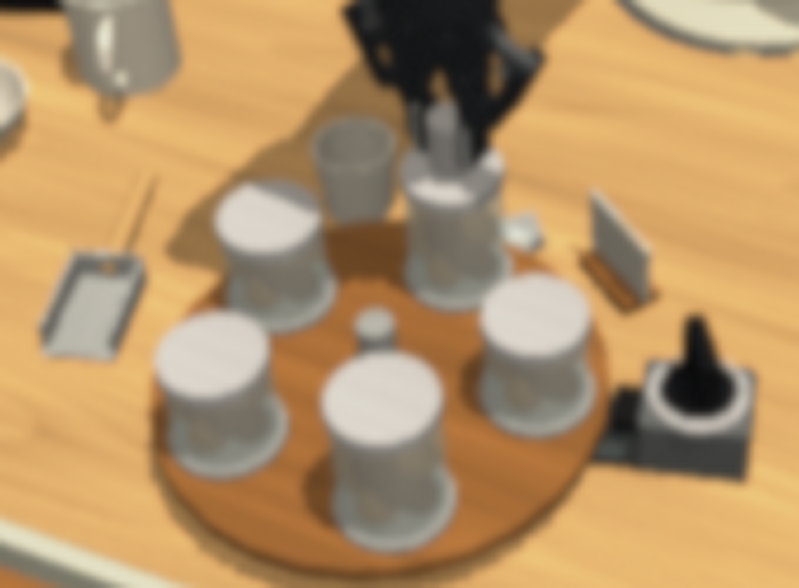

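View pics/j2.png

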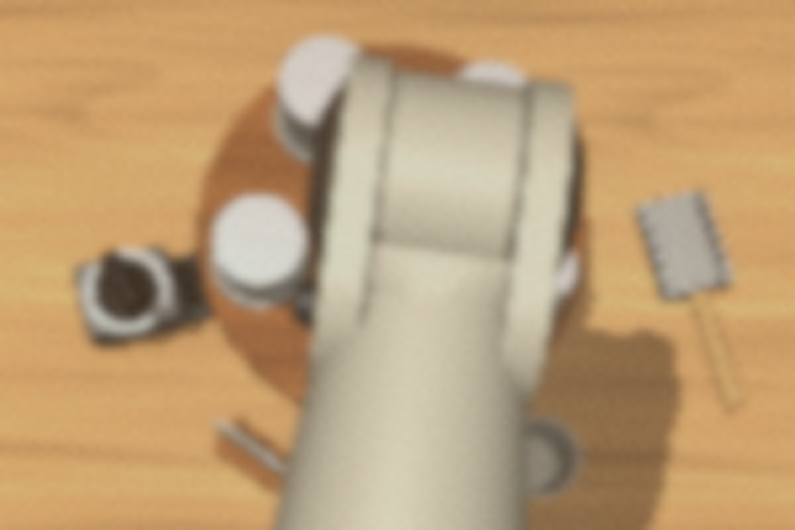

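The jar is at 175.8°. The front is at 175.7–175.9° from the tongue and 174.7° from the brake position, so it's within about 2 mm of a 12 mm tolerance. The scene view shows the fingers on the knob at (445,130), the brake bar still end-on and the bystanders in place. I'll let it settle, check, and then hand in.

```bash
python3 -m handwheel '[[1,0,0,0,0],[1,0,0,0,0],[1,0,0,0,0],[1,0,0,0,0],[1,0,0,0,0]]' 40;python3 -m handwheel '[[1,0,0,0,0],[1,0,0,0,0],[1,0,0,0,0],[1,0,0,0,0],[1,0,0,0,0]]' 40; python3 -c "
from h import *;print(get_obs()['qd']);job_done()"
```

```text
time: 12.15
ee_pos: [0.464, -0.0572, 0.1439]
tcp_rot: [-179.6, -0.0, 82.1]
wrist_force: [-2.9, -0.8, -5.5]
opening: 0.0269
time: 12.65
ee_pos: [0.464, -0.0573, 0.1439]
tcp_rot: [-179.6, -0.0, 82.1]
wrist_force: [-2.6, 0.5, -5.4]
opening: 0.0268
[-0.00273678  0.01383445 -0.0057694  -0.02910817  0.06196689 -0.02781447]
the job is handed in; nothing more can be done
```

I turned the brake knob about 73° (1.27 rad) clockwise and let go. I then gripped the jar knob, swung the carousel about 78° anticlockwise to the front, and handed the job in at 12.65 s with the jar knob still held.

**Last checks:**
- **Brake:** the knob bar still stood in its turned position in the last pictures.
- **Jar position:** the knob was at about (0.464, -0.057), at about 175.2° from the turntable's centre. The tongue puts the front at 175.7–175.9° and the brake position puts it at 174.7°. The two disagree by about 1° (2 mm), but both are well inside the 12 mm limit.
- **Grip and stillness:** the finger opening was 27 mm on the 28 mm knob at a 40 N grip setting. The arm was essentially still.
- **Force:** there is a small leftover vertical force of about 5 N at the wrist.
- **Bystanders:** I saw none of them move. In the final top view the arm hid some of them, including the tongue. The spare jar and the nutcracker were outside all the crops I looked at after the start, so I did not recheck them; the arm stayed well clear of both.

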